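# Rinse a tumbler on the cup rinser and keep the valve down

### The arm

A 7-joint arm with a two-finger parallel gripper is mounted at the origin on the work surface. World frame = base frame: x ahead of the robot, y to its left, z up, the work surface at z = 0. Lengths are in m, angles in degrees, forces in N, time in s.
With the tool pointing down it reaches from about 0.425 to 0.925 m from the base axis. Payload 6.8 kg.
Tool frame: the origin (TCP) lies midway between the tips of the shut fingers; the grasp point (between the pads) lies 19 mm behind it; z points along the fingers, y is the direction in which the jaws open and shut (so a half turn about z gives the same grasp; the last joint's range is limited). The gripper opens to 88 mm and grips with 3 to 60 N. Pads are 20 mm wide; open, the fingers measure 115 mm over their backs; the gripper's body (75 mm by 178 mm) begins 61 mm behind the grasp point.
Start: joints at [-81.251, 27.33, 1.283, 89.118, -0.659, 63.558, -4.761], TCP at [0.174, 0.652, 0.223] pointing down, gripper open.
Joint ranges: [-169.35, 169.35], [-19.33, 120.38], [-80.79, 83.38], [13.8, 139.57], [-78.32, 258.32], [9.67, 109.79], [-169.56, 169.56]. Speed limits (degrees/s): [136.94, 136.94, 180, 180, 180, 180, 180].

### API

Orientations are given as [roll, pitch, yaw] about the fixed x, y, z axes, in that order (R = Rz(yaw) Ry(pitch) Rx(roll)).
In Python, from station import sensors, imaging, bot, finder gives the robot as it stands. The module is installed in compiled form; this text tells all that it offers.
- The arm moves only by the shell command python3 -m creep 'ROWS'. ROWS is JSON, a list of rows, each a list of 5 numbers: the opening, from 0 (shut) to 1 (fully open), then the shift along the tool's x, y, z in m, then the turn about the tool's z in degrees. In form: [[hand, dx, dy, dz, roll], ...]. A call has 1 to 8 rows; each row shifts and turns the commanded pose from where the row before left it, along the tool's axes as they then stand; what a row does not reach is not made up. A row lasts 1/10 s, in which the tool goes at most 50 mm and 8.59 degrees, less where a joint would pass 70% of its speed; a pose out of reach is approached as far as the arm can. A call is refused whole if a number of a shift passes 0.05 or a number of a turn 8.59, either way. A call with a gripper value outside its range is refused whole. The fingers move at their own pace and stop on an object; the grip force is fixed at half the most. Time passes only in rows, so rows that do not move let the fingers close. It gives the time, the measured TCP pose, the force and the opening at its end, in the units of the state.
- sensors.read_state(): the state, without advancing time (a new reading comes with each control period).
- imaging.get_image(name): name is "side" or "top"; returns the picture (384x512x3 uint8, red, green, blue); there is no depth.
- imaging.get_calibration(name): a dict with "intrinsics" (3x3 intrinsics, pixels), "rvec" (rotation vector, rad) and "tvec" (3), from world to camera coordinates, as OpenCV has them. Camera axes: x right, y down, z forward; pixel columns grow to the right and rows downward; lengths in m; the calibration is good to about 2 mm. A picture is of the moment at which its call begins. get_calibration takes no time and is no camera call.
- bot.hand_in(): hands the job in, once; it reports no verdict.
Trained networks look in the newest picture that a camera, given by its name, has taken for a name from the list of things; names that differ only in an ending like _2 or _b are one class to them, and where a whole thing is asked for, a point or a joint stands for the part that bears it (a point fixed in the world has none). Each returns a list of dicts, best first, with "confidence" (0 to 1); they miss things now and then, are a little off and sometimes report something else, mostly with a low value. They report only what shows in the picture. A call takes as long as a camera call. They do not tell look-alikes from the thing itself.
- finder.find_in(camera, target): "position" ([x, y, z] in m, in world coordinates, good to about 4 mm: the middle of the surface that is visible of it).
- finder.regions_of(camera, target): "region" (384x512 bool, what is visible of it).
- finder.landmark_of(camera, target): "position" ([x, y, z] in m, in world coordinates, good to about 4 mm: a listed point, or the origin of a listed thing).
The state is a dict: "time": time; "joint_pos": joint angles; "dq": joint speeds; "tau": joint torques, N m; "tcp_pos": TCP position; "orientation": TCP orientation; "force": force on the tool from outside, world axes, zero at the start; "moment": the same for the moment, N m; "opening": finger opening in m.
Only numpy, scipy, OpenCV 4.12 (cv2) and the standard library are available. Lean on these libraries where they do the work, as an engineer would, in place of code of your own. Each camera call takes 0.05 s, during which the arm holds its last target. There are 200 camera calls.

### The job

Rinse the green tumbler, the cup in the dish rack that has no handle: lift it out of the rack as it stands, upside down, set it centrally over the spray nozzle of the cup rinser and use it to press the rinser's spring-loaded valve plate right down to its stop, 12 mm, without ramming it. Keep it pressed down there for three seconds and finish still holding the cup on the fully pressed plate, without letting go. Leave all the other ware where it is.

Things in the scene. Friction and masses are not known exactly. Their poses are not given: they have to be found in the camera images.
- cup: The tumbler to rinse: green melamine, round, no handle, standing upside down (mouth down) on the rack's floor. 95 mm high, 69 mm across at the rim (below), tapering to 58 mm across at the closed foot (on top), walls 3 mm, 0.1 to 0.17 kg. Origin: centre of the rim, so at the bottom as it stands; its z axis points up towards the foot.
- cup_foot (a point): Centre of the tumbler's closed foot, the highest point as it stands, 95 mm above the rim; the foot is flat.
- rack: Grey plastic dish rack, fixed, 290 mm (its x) by 370 mm (its y). Inner floor 18 mm above the cart top, side walls 62 mm high. The last 100 mm at its +y end is a compartment with a latched lid, flat top 90 mm high, which stays shut; the open part reaches from -180 to +85 mm in its y. The tumbler, mug, bowl and teapot lid stand in the open part, in any order, in a two-by-two pattern about 124 mm apart. Origin: centre of its underside.
- rinser: Cup rinser, fixed: a steel drip tray 200 mm (its x) by 140 mm (its y), grate 55 mm above the cart top, with a spring-loaded star-shaped black valve plate in the middle and a thin fixed spray nozzle (14 mm across) through the plate's centre. A cup put upside down over the nozzle rests its rim on the plate's six arms. Origin: centre of its underside.
- nozzle (a point): Tip of the spray nozzle, on the vertical centre line of valve plate and rinser, 90 mm above the cart top; 15 mm above the unpressed plate and 27 mm above the fully pressed one.
- valve_top (a point): Centre of the upper face of the valve plate, 75 mm above the cart top when up, 63 mm when fully down. Six flat arms, each 10 mm wide, reach 46 mm out from it.
- valve (a joint): How far the valve plate is pressed straight down, in m: 0 is up, 0.012 is down on its stop. The spring takes about 4 N to start and 10 N at the stop, and pushes the plate up again when let go; the weight of a cup does not move it.
- mug: Bystander: green melamine mug with a loop handle, upside down in the rack, 76 mm across, 85 mm high; handle at its +y side, reaching 69 mm from its axis. Origin: centre of the rim, at the bottom.
- bowl: Bystander: clear glass bowl, upside down in the rack, 100 mm across, 48 mm high. Origin: centre of the rim, at the bottom.
- pot_lid: Bystander: white ceramic teapot lid with a knob on top, in the rack, 92 mm across, 44 mm high. Origin: centre of its underside.
- pitcher_lid: Bystander: flat white plastic pitcher lid, 86 mm across and 25 mm high, lying on the rack compartment's closed lid. Origin: centre of its underside.
- skimmer: Bystander: steel skimmer lying on the cart behind the rack and rinser, disc 110 mm across with a handle of 250 mm. Origin: under the disc's centre.
There are look-alikes about, which are no part of the job. Leave any blue look-alike of the cup alone.

How it is judged:
By the outcome, as a careful person would: the job done as asked, in the order asked, and still so for the second after the job is handed in, while the arm keeps its last pose, push and grip.
It also fails if it takes over 45 s, if anything falls off the work surface, if the arm or the gripper's body presses on something with over 40 N, if the wrist force passes 120 N, or if a joint passes its speed limit or range.

## Working session

There is one attempt and no reset: what is moved stays moved. The work goes in short steps, Python scripts to look and compute and a shell command to move; the robot and the scene stay as the last step left them, time stands still between calls to the robot, and variables do not carry over. Pictures are saved under pics/ and viewed, about 8 in all and at most 12, crops included, and the job is handed in when it is done.

```bash
mkdir -p pics
cat > h.py <<'E'
import numpy as np, cv2
from station import sensors, imaging, bot, finder
def cal(c):
    k=imaging.get_calibration(c); return np.array(k["intrinsics"],float),np.array(k["rvec"],float),np.array(k["tvec"],float)
def proj(c,p):
    K,r,t=cal(c); return cv2.projectPoints(np.array(p,float).reshape(-1,3),r,t,K,None)[0].reshape(-1,2)
def ray(c,uv,z):
    K,r,t=cal(c); R=cv2.Rodrigues(r)[0]; d=R.T@np.linalg.inv(K)@np.array([uv[0],uv[1],1.]); o=-R.T@t.ravel()
    return o+d*(z-o[2])/d[2]
E
python3 - <<'E'
from h import *
a=imaging.get_image("side");b=imaging.get_image("top")
cv2.imwrite("pics/s0.png",a[:,:,::-1]);cv2.imwrite("pics/t0.png",b[:,:,::-1])
s=sensors.read_state();print({k:np.round(s[k],3) for k in("time","tcp_pos","orientation","force","opening")})
for t in("cup_foot","cup","nozzle","rinser","rack","mug"):
  for c in("side","top"):
    for d in finder.landmark_of(c,t)[:3]: print(t,c,np.round(d["position"],3),round(d["confidence"],2),proj(c,d["position"]).round())
E
```

```text
{'time': np.float64(0.1), 'tcp_pos': array([0.174, 0.652, 0.222]), 'orientation': array([-1.79908e+02,  7.00000e-03,  1.65059e+02]), 'force': array([ 0.032, -0.413,  0.961]), 'opening': np.float64(0.088)}
cup_foot side [ 0.527 -0.47   0.098] 0.97 [[294. 112.]]
cup_foot side [ 0.46  -0.306  0.023] 0.15 [[308. 159.]]
cup_foot top [ 0.572 -0.178  0.111] 0.77 [[304. 203.]]
cup_foot top [ 0.531 -0.472  0.093] 0.68 [[425. 219.]]
cup side [ 0.575 -0.18   0.018] 0.85 [[272. 183.]]
cup side [ 0.522 -0.47  -0.004] 0.66 [[294. 133.]]
cup top [ 0.524 -0.473  0.   ] 0.91 [[412. 223.]]
cup top [ 0.58  -0.176  0.019] 0.57 [[300. 202.]]
nozzle side [ 0.59  -0.307  0.014] 0.73 [[272. 158.]]
nozzle top [0.507 0.164 0.084] 0.82 [[164. 231.]]
rinser side [ 0.515  0.163 -0.   ] 0.75 [[279. 276.]]
rinser top [0.515 0.163 0.003] 0.95 [[171. 228.]]
rack side [ 0.516 -0.192  0.001] 0.9 [[289. 186.]]
rack top [ 0.516 -0.192 -0.003] 0.67 [[305. 226.]]
mug side [ 0.516 -0.191 -0.001] 0.72 [[289. 186.]]
mug side [ 0.456 -0.308  0.022] 0.62 [[309. 160.]]
mug top [ 0.456 -0.303  0.017] 0.63 [[349. 249.]]
```

View pics/s0.png

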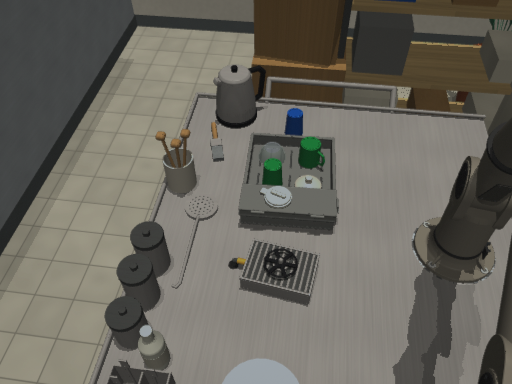

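View pics/t0.png

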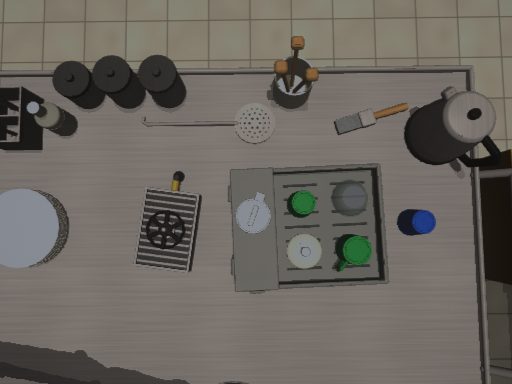

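The side view shows the green tumbler at (272,172), the mug at (310,153) and a blue cup at (294,122). In the top view they are at (303,203), (356,250) and (423,222), and the rinser is at (167,230).

Candidates for the cup, by top pixel:
- Green at (303,203): no handle, so this is the tumbler.
- Green at (356,250): has a handle, so it's the mug.
- Blue at (423,222): outside the rack, a look-alike.

I choose (303,203) and will check it in a crop with the model overlaid.

```bash
cat > ov.py <<'E'
from h import *
def circ(x,y,z,r): a=np.linspace(0,2*np.pi,49); return np.c_[x+r*np.cos(a),y+r*np.sin(a),0*a+z]
def draw(im,c,pts,u0,v0,s,col):
    p=((proj(c,pts)-[u0,v0]+.5)*s).astype(np.int32); cv2.polylines(im,[p],False,col,1)
def crop(im,u0,v0,w,h,s): return np.ascontiguousarray(cv2.resize(im[v0:v0+h,u0:u0+w,::-1],None,fx=s,fy=s,interpolation=cv2.INTER_CUBIC))
E
python3 - <<'E'
from ov import *
P={}
for i in range(3):
  ims={c:imaging.get_image(c) for c in("side","top")}
  for t in("cup_foot","cup","nozzle","valve_top","rinser"):
    for c in ims:
      for d in finder.landmark_of(c,t):
        p=np.array(d["position"])
        ref=np.array([.575,-.18]) if "cup" in t else np.array([.51,.163])
        if np.hypot(*(p[:2]-ref))<.03: P.setdefault((t,c),[]).append(p)
for k,v in P.items(): print(k,len(v),np.mean(v,0).round(4),np.std(v,0).round(4))
# green silhouette/colour centroid
C=np.mean([np.mean(v,0)[:2] for k,v in P.items() if "cup" in k[0]],0); N=np.mean([np.mean(v,0)[:2] for k,v in P.items() if "cup" not in k[0]],0)
print(C,N)
out=[]
for c in("top","side"):
  for q,zs in((C,[(.113,.029),(.018,.0345)]),(N,[(.075,.046),(.09,.007)])):
    u,v=proj(c,[*q,.08])[0].astype(int); im=crop(ims[c],u-33,v-24,66,48,6)
    for (z,r),col in zip(zs,[(0,0,255),(255,255,0)]): draw(im,c,circ(*q,z,r),u-33,v-24,6,col)
    out.append(im)
cv2.imwrite("pics/c1.png",np.vstack([np.hstack(out[:2]),np.hstack(out[2:])]))
E
```

```text
('cup_foot', 'side') 3 [ 0.5743 -0.1772  0.1134] [0.0009 0.0003 0.0013]
('cup_foot', 'top') 3 [ 0.5756 -0.1788  0.1141] [0.0006 0.0009 0.0017]
('cup', 'side') 3 [ 0.5755 -0.1808  0.0188] [0.0007 0.0005 0.0004]
('cup', 'top') 3 [ 0.581  -0.1781  0.0183] [0.0027 0.0008 0.0007]
('nozzle', 'side') 3 [0.5108 0.1648 0.0893] [0.0003 0.0022 0.0015]
('nozzle', 'top') 3 [0.5121 0.1649 0.0867] [0.0014 0.0014 0.0003]
('valve_top', 'side') 3 [0.5126 0.16   0.072 ] [0.0024 0.0008 0.001 ]
('valve_top', 'top') 2 [0.514  0.1626 0.0744] [0.0015 0.0002 0.0008]
('rinser', 'side') 3 [ 5.137e-01  1.637e-01 -5.000e-04] [0.0009 0.0004 0.0001]
('rinser', 'top') 3 [0.5158 0.1653 0.0008] [0.0016 0.0014 0.0016]
[ 0.57660833 -0.17874167] [0.51316944 0.16354167]
```

View pics/c1.png

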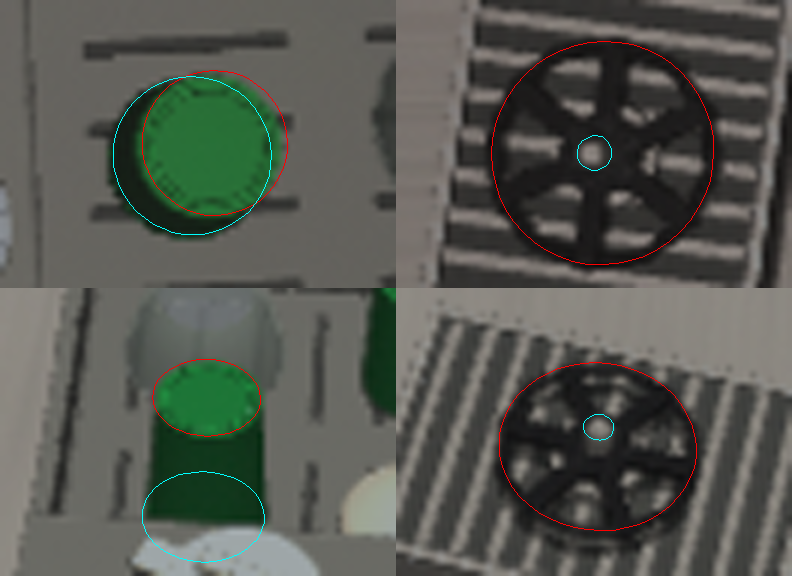

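The model circles fit well. The tumbler is confirmed as round with no handle, and its foot in the top crop sits about 2–3 mm to +y of my overlay. I take cup ≈ (0.5755, -0.1765) and nozzle ≈ (0.512, 0.164), then move along an arc.

```bash
python3 -m creep '[[1,-0.0254,-0.016,-0.002,0],[1,-0.0254,-0.016,-0.002,0],[1,-0.0254,-0.016,-0.002,0],[1,-0.0254,-0.016,-0.002,0],[1,-0.0254,-0.016,-0.002,0],[1,-0.0254,-0.016,-0.002,0],[1,-0.0254,-0.016,-0.002,0],[1,-0.0254,-0.016,-0.002,0]]'
python3 -m creep '[[1,-0.0254,-0.016,-0.002,0],[1,-0.0254,-0.016,-0.002,0],[1,-0.0254,-0.016,-0.002,0],[1,-0.0254,-0.016,-0.002,0],[1,-0.0254,-0.016,-0.002,0],[1,-0.0254,-0.016,-0.002,0],[1,-0.0254,-0.016,-0.002,0],[1,-0.0254,-0.016,-0.002,0]]'
cat > go.py <<'E'
import sys
from h import *
from scipy.spatial.transform import Rotation as R
s=sensors.read_state();r=R.from_euler("xyz",s["orientation"],degrees=True)
print(round(float(s["time"]),2),np.round(s["tcp_pos"],4),np.round(s["orientation"],2),"F",np.round(s["force"],1),"M",np.round(s["moment"],2),"op",round(float(s["opening"]),4),"q",np.round(s["joint_pos"],0))
if len(sys.argv)>3: print("tool delta",r.inv().apply(np.array(sys.argv[1:4],float)-s["tcp_pos"]).round(4))
E
python3 go.py 0.5755 -0.1765 0.25
```

```text
time: 3.3
tcp_pos: [0.3381, 0.4752, 0.2389]
orientation: [180.0, 0.0, 165.1]
force: [0.2, -1.4, -0.2]
opening: 0.0881
time: 4.1
tcp_pos: [0.5015, 0.2991, 0.2549]
orientation: [180.0, 0.0, 165.1]
force: [-0.1, 0.1, 0.3]
opening: 0.0877
4.1 [0.5015 0.2991 0.2549] [1.7998e+02 1.0000e-02 1.6506e+02] F [-0.1  0.1  0.3] M [-0.02 -0.03 -0.03] op 0.0877 q [-46.  17.  11. 100.  -4.  63.  42.]
tool delta [-0.1941 -0.4405  0.0048]
```

```bash
python3 -m creep '[[1,-0.0121,-0.0275,0,0],[1,-0.0121,-0.0275,0,0],[1,-0.0121,-0.0275,0,0],[1,-0.0121,-0.0275,0,0],[1,-0.0121,-0.0275,0,0],[1,-0.0121,-0.0275,0,0],[1,-0.0121,-0.0275,0,0],[1,-0.0121,-0.0275,0,0]]' >/dev/null
python3 -m creep '[[1,-0.0121,-0.0275,0,0],[1,-0.0121,-0.0275,0,0],[1,-0.0121,-0.0275,0,0],[1,-0.0121,-0.0275,0,0],[1,-0.0121,-0.0275,0,0],[1,-0.0121,-0.0275,0,0],[1,-0.0121,-0.0275,0,0],[1,-0.0121,-0.0275,0.005,0]]' >/dev/null
python3 go.py 0.5755 -0.1765 0.055
```

```text
5.7 [ 0.5748 -0.1763  0.2503] [1.7998e+02 9.0000e-02 1.6507e+02] F [ 0.6 -0.3  1.2] M [-0.01  0.04  0.03] op 0.0882 q [-8. 20. 25. 99. -9. 63. 95.]
tool delta [-4.000e-04 -1.000e-04  1.953e-01]
```

```bash
python3 -m creep '[[1,0,0,0.016,0],[1,0,0,0.016,0],[1,0,0,0.016,0],[1,0,0,0.016,0],[1,0,0,0.016,0],[1,0,0,0.016,0],[1,0,0,0.016,0],[1,0,0,0.01,0]]' >/dev/null
python3 go.py 0.5755 -0.1765 0.055
python3 - <<'E'
from ov import *
o=[]
for c in("top","side"):
  u,v=proj(c,[.5755,-.1765,.1])[0].astype(int); o.append(crop(imaging.get_image(c),u-50,v-50,100,100,4))
cv2.imwrite("pics/g1.png",np.hstack(o))
E
```

```text
6.5 [ 0.5739 -0.1747  0.1265] [ 1.8000e+02 -7.0000e-02  1.6507e+02] F [0.6 0.7 0.5] M [ 0.02 -0.01  0.07] op 0.088 q [ -6.  28.  22. 106. -13.  49.  98.]
tool delta [-0.0021 -0.0013  0.0715]
```

View pics/g1.png

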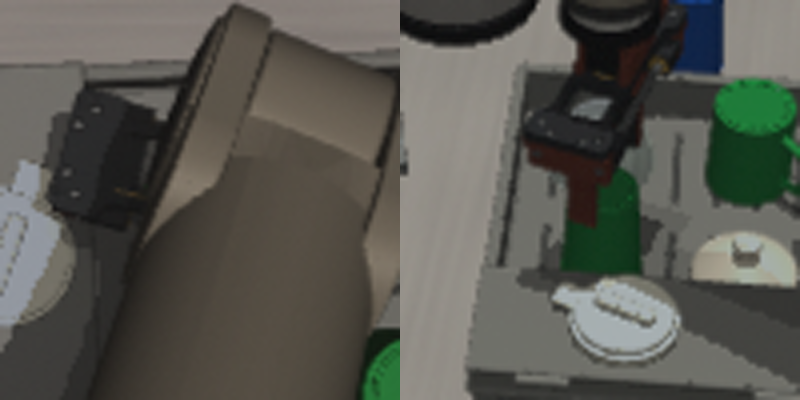

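The open fingers straddle the green tumbler: the near finger is at about (585,200) and the cup at about (600,220) in the side crop. The pitcher lid is clear below the gripper body. I descend and close.

```bash
python3 -m creep '[[1,-0.001,-0.0007,0.009,0],[1,-0.001,-0.0006,0.012,0],[1,0,0,0.012,0],[1,0,0,0.012,0],[1,0,0,0.012,0],[1,0,0,0.009,0],[1,0,0,0.003,0],[1,0,0,0,0]]' ; python3 go.py 0.5755 -0.1765 0.055
```

```text
time: 7.4
tcp_pos: [0.5756, -0.1767, 0.0581]
orientation: [-180.0, -0.1, 165.1]
force: [0.3, -0.6, 0.4]
opening: 0.0878
7.4 [ 0.5756 -0.1767  0.0581] [-1.7999e+02 -5.0000e-02  1.6505e+02] F [ 0.3 -0.6  0.4] M [-0.    0.03  0.01] op 0.0878 q [ -4.  33.  20. 108. -16.  42. 100.]
tool delta [0.0002 0.0002 0.0031]
```

```bash
python3 -m creep '[[0.6,0,0,0,0],[0.6,0,0,0,0],[0.6,0,0,0,0],[0,0,0,0,0],[0,0,0,0,0],[0,0,0,0,0],[0,0,0,0,0],[0,0,0,0,0]]' ; python3 -m creep '[[0,0,0,0,0],[0,0,0,0,0],[0,0,0,0,0]]'; python3 go.py
```

```text
time: 8.2
tcp_pos: [0.5762, -0.177, 0.0591]
orientation: [180.0, 0.0, 165.1]
force: [-0.8, 0.6, 4.2]
opening: 0.0632
time: 8.5
tcp_pos: [0.5762, -0.177, 0.059]
orientation: [-180.0, 0.0, 165.0]
force: [-0.4, -0.4, 5.1]
opening: 0.0634
8.5 [ 0.5762 -0.177   0.059 ] [-1.8000e+02  4.0000e-02  1.6505e+02] F [-0.4 -0.4  5.1] M [-0.13  0.11  0.01] op 0.0634 q [ -4.  33.  20. 108. -16.  42. 100.]
```

Opening 63 mm agrees with the tumbler's diameter at that height. I lift it.

```bash
python3 -m creep '[[0,0,0,-0.006,0],[0,0,0,-0.014,0],[0,0,0,-0.03,0],[0,0,0,-0.03,0],[0,0,0,-0.03,0],[0,0,0,-0.03,0],[0,0,0,-0.03,0],[0,0,0,-0.015,0]]' ; python3 go.py 0.512 0.164 0.245
python3 - <<'E'
from ov import *
o=[crop(imaging.get_image("side"),212,70,140,140,4)]
cv2.imwrite("pics/l1.png",np.hstack(o))
E
```

```text
time: 9.3
tcp_pos: [0.5766, -0.1771, 0.247]
orientation: [180.0, 0.2, 165.0]
force: [0.5, -0.3, -1.2]
opening: 0.0636
9.3 [ 0.5766 -0.1771  0.247 ] [179.97   0.22 165.04] F [ 0.5 -0.3 -1.2] M [-0.02 -0.02  0.  ] op 0.0636 q [-8. 20. 25. 99. -9. 62. 95.]
tool delta [0.1505 0.3129 0.0016]
```

View pics/l1.png

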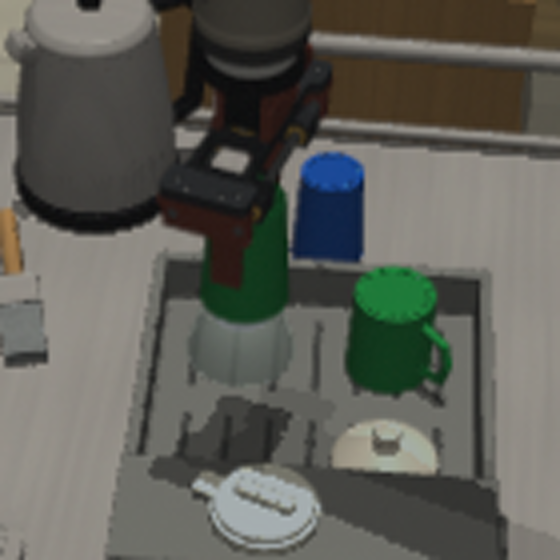

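The tumbler hangs upright in the fingers at (245,250) in the crop. The bowl, mug, lids and blue cup are undisturbed. I carry it to above the nozzle.

```bash
python3 -m creep '[[0,0.005,0.0104,0,0],[0,0.0108,0.0224,0,0],[0,0.0108,0.0224,0,0],[0,0.0108,0.0224,0,0],[0,0.0108,0.0224,0,0],[0,0.0108,0.0224,0,0],[0,0.0108,0.0224,0,0],[0,0.0108,0.0224,0,0]]' >/dev/null
python3 -m creep '[[0,0.0108,0.0224,0,0],[0,0.0108,0.0224,0,0],[0,0.0108,0.0224,0,0],[0,0.0108,0.0224,0,0],[0,0.0108,0.0224,0,0],[0,0.0085,0.0177,0,0],[0,0.0055,0.0115,0,0],[0,0.0019,0.0045,0,0]]' >/dev/null
python3 -m creep '[[0,0,0,0.02,0],[0,0,0,0.03,0],[0,0,0,0.03,0],[0,0,0,0.016,0],[0,0,0,0,0]]'
python3 go.py 0.512 0.164 0.14
python3 - <<'E'
from ov import *
o=[];s=sensors.read_state();x,y,z=s["tcp_pos"]
for c in("top","side"):
  u,v=proj(c,[.512,.164,.09])[0].astype(int); im=crop(imaging.get_image(c),u-40,v-50,80,80,5)
  draw(im,c,circ(.512,.164,.075,.046),u-40,v-50,5,(0,0,255)); draw(im,c,circ(.512,.164,.09,.007),u-40,v-50,5,(255,0,255))
  draw(im,c,circ(x,y,z-.041,.0345),u-40,v-50,5,(255,255,0)); draw(im,c,circ(x,y,z+.054,.029),u-40,v-50,5,(255,255,0)); o.append(im)
  for t in("cup","cup_foot","nozzle","valve_top"):
    for d in finder.landmark_of(c,t)[:2]: print(c,t,np.round(d["position"],4),round(d["confidence"],2))
cv2.imwrite("pics/n1.png",np.hstack(o))
E
```

```text
time: 11.45
tcp_pos: [0.5092, 0.1627, 0.1449]
orientation: [-179.8, -0.2, 165.0]
force: [0.0, 0.8, -1.3]
opening: 0.0635
11.45 [0.5092 0.1627 0.1449] [-179.76   -0.24  164.99] F [ 0.   0.8 -1.3] M [-0.01  0.04  0.03] op 0.0635 q [-36.  20.  14. 113.  -6.  48.  57.]
tool delta [-0.0024  0.0021  0.0049]
top cup [ 0.5266 -0.4741  0.0031] 0.57
top cup [0.5136 0.1631 0.1054] 0.54
top cup_foot [ 0.5293 -0.4724  0.0946] 0.79
top cup_foot [0.5066 0.1596 0.1981] 0.38
top nozzle [0.513  0.1625 0.0865] 0.92
top valve_top [0.5145 0.1626 0.075 ] 0.65
side cup [0.5135 0.159  0.1064] 0.72
side cup_foot [0.5075 0.1684 0.2037] 0.91
side cup_foot [ 0.524  -0.47    0.0963] 0.68
side nozzle [0.5124 0.1653 0.0904] 0.81
side valve_top [0.5117 0.1627 0.0705] 0.8
```

View pics/n1.png

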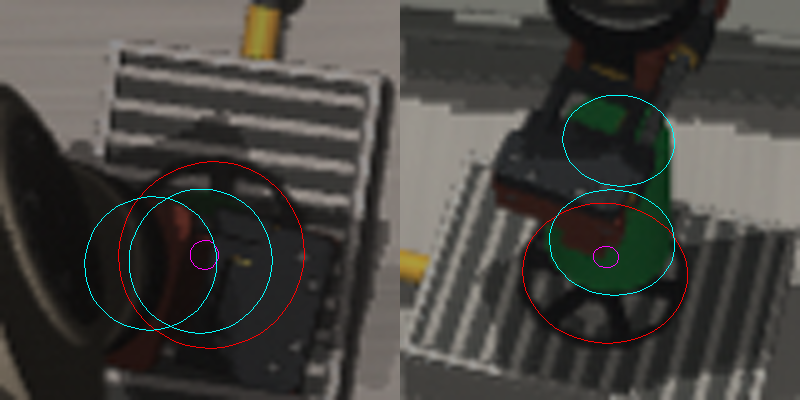

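The cup model matches the held cup in the side crop (rim ellipse at about (612,243)) and the nozzle is inside it. I correct by 3 mm and lower it to just above the plate.

```bash
python3 -m creep '[[0,-0.0015,0.0008,0.002,0],[0,-0.0015,0.0008,0.005,0],[0,0,0,0.006,0],[0,0,0,0.006,0],[0,0,0,0.003,0],[0,0,0,0.002,0],[0,0,0,0.001,0],[0,0,0,0,0]]'; python3 go.py 0.5125 0.1635 0.104
```

```text
time: 12.75
tcp_pos: [0.5144, 0.1651, 0.1226]
orientation: [-180.0, -0.0, 165.1]
force: [-0.0, 0.0, -0.6]
opening: 0.0638
12.75 [0.5144 0.1651 0.1226] [-180.     -0.    165.05] F [-0.   0.  -0.6] M [-0.01 -0.   -0.  ] op 0.0638 q [-36.  22.  14. 114.  -7.  45.  58.]
tool delta [ 0.0015 -0.0021  0.0186]
```

```bash
python3 -m creep '[[0,0.0015,-0.002,0.001,0],[0,0,0,0.001,0],[0,0,0,0.001,0],[0,0,0,0.001,0],[0,0,0,0.001,0],[0,0,0,0.001,0],[0,0,0,0,0],[0,0,0,0,0]]'; python3 go.py 0.5125 0.1635 0.104;python3 -m creep '[[0,0,0,0.001,0],[0,0,0,0.001,0],[0,0,0,0.001,0],[0,0,0,0,0],[0,0,0,0,0]]'; python3 go.py 0.5125 0.1635 0.104
```

```text
time: 13.55
tcp_pos: [0.5125, 0.1636, 0.1166]
orientation: [-180.0, -0.0, 165.1]
force: [0.4, 1.1, -1.0]
opening: 0.0633
13.55 [0.5125 0.1636 0.1166] [-180.     -0.    165.06] F [ 0.4  1.1 -1. ] M [ 0.01 -0.03  0.06] op 0.0633 q [-35.  22.  14. 114.  -7.  44.  58.]
tool delta [-0.     -0.0001  0.0126]
time: 14.05
tcp_pos: [0.5127, 0.1637, 0.1139]
orientation: [180.0, 0.0, 165.1]
force: [-0.7, -0.9, 3.5]
opening: 0.0634
14.05 [0.5127 0.1637 0.1139] [1.7998e+02 2.0000e-02 1.6506e+02] F [-0.7 -0.9  3.5] M [-0.12  0.2   0.  ] op 0.0634 q [-35.  23.  14. 114.  -8.  44.  58.]
tool delta [ 0.0001 -0.0002  0.0099]
```

Contact is at 0.116 as predicted, and force is rising. I press on gently.

```bash
python3 -m creep '[[0,0,0,0.001,0],[0,0,0,0.001,0],[0,0,0,0.001,0],[0,0,0,0.001,0],[0,0,0,0.001,0],[0,0,0,0.001,0],[0,0,0,0,0],[0,0,0,0,0]]'|grep -E "pos|force";python3 -m creep '[[0,0,0,0.001,0],[0,0,0,0.001,0],[0,0,0,0,0],[0,0,0,0,0]]'|grep -E "pos|force";python3 -m creep '[[0,0,0,0.001,0],[0,0,0,0,0],[0,0,0,0,0]]'|grep -E "pos|force"
```

```text
tcp_pos: [0.5127, 0.1637, 0.1078]
force: [-0.9, 0.1, 6.4]
tcp_pos: [0.5127, 0.1636, 0.1059]
force: [-2.1, -0.8, 7.1]
tcp_pos: [0.5128, 0.1636, 0.105]
force: [-1.7, -0.6, 8.0]
```

```bash
for i in 1 2 3; do python3 -m creep '[[0,0,0,0.001,0],[0,0,0,0,0],[0,0,0,0,0]]'|grep -E "pos|force"; done
```

```text
tcp_pos: [0.5127, 0.1637, 0.104]
force: [-1.4, -0.3, 7.8]
tcp_pos: [0.5129, 0.1637, 0.1038]
force: [-4.2, -1.6, 14.6]
tcp_pos: [0.5131, 0.1636, 0.1037]
force: [-6.4, -3.0, 23.7]
```

The stop is reached: force rises steeply at 0.1038, 12 mm below contact. I ease off slightly to about 17 N and hold for over 3 s.

```bash
python3 -m creep '[[0,0,0,-0.0006,0],[0,0,0,0,0],[0,0,0,0,0],[0,0,0,0,0],[0,0,0,0,0],[0,0,0,0,0],[0,0,0,0,0],[0,0,0,0,0]]'|grep -E "pos|force"; for i in 1 2 3 4; do python3 -m creep '[[0,0,0,0,0],[0,0,0,0,0],[0,0,0,0,0],[0,0,0,0,0],[0,0,0,0,0],[0,0,0,0,0],[0,0,0,0,0],[0,0,0,0,0]]'|grep -E "time|pos|force|opening"; done
python3 - <<'E'
from ov import *
o=[];s=sensors.read_state();x,y,z=s["tcp_pos"]
for c in("top","side"):
  u,v=proj(c,[.5125,.1635,.09])[0].astype(int); im=crop(imaging.get_image(c),u-40,v-50,80,80,5)
  if c=="side": draw(im,c,circ(.5125,.1635,.063,.046),u-40,v-50,5,(0,0,255)); draw(im,c,circ(x,y,z-.041,.0345),u-40,v-50,5,(255,255,0))
  o.append(im)
  for t in("cup","cup_foot","valve_top"):
    for d in finder.landmark_of(c,t)[:2]: print(c,t,np.round(d["position"],4),round(d["confidence"],2))
cv2.imwrite("pics/p1.png",np.hstack(o))
E
```

```text
tcp_pos: [0.5129, 0.1636, 0.1037]
force: [-5.1, -1.7, 19.4]
time: 18.05
tcp_pos: [0.513, 0.1637, 0.1038]
force: [-5.0, -1.3, 18.5]
opening: 0.0634
time: 18.85
tcp_pos: [0.5129, 0.1637, 0.1038]
force: [-5.5, -1.7, 18.1]
opening: 0.0634
time: 19.65
tcp_pos: [0.5129, 0.1637, 0.1037]
force: [-4.6, -2.2, 19.0]
opening: 0.0636
time: 20.45
tcp_pos: [0.5129, 0.1637, 0.1037]
force: [-5.6, -1.9, 19.1]
opening: 0.0633
top cup [ 5.255e-01 -4.716e-01 -4.000e-04] 0.65
top cup [0.518  0.1646 0.0625] 0.59
top cup_foot [ 0.5284 -0.4691  0.0925] 0.95
top cup_foot [0.5139 0.1637 0.1575] 0.57
top valve_top [0.5184 0.1624 0.0645] 0.42
top valve_top [0.5156 0.1626 0.0593] 0.41
side cup [ 0.5224 -0.4735 -0.0013] 0.73
side cup [0.516  0.1594 0.0649] 0.68
side cup_foot [ 0.5257 -0.4704  0.0975] 0.73
side cup_foot [0.5112 0.1618 0.1575] 0.54
side valve_top [0.5133 0.1613 0.0569] 0.72
```

View pics/p1.png

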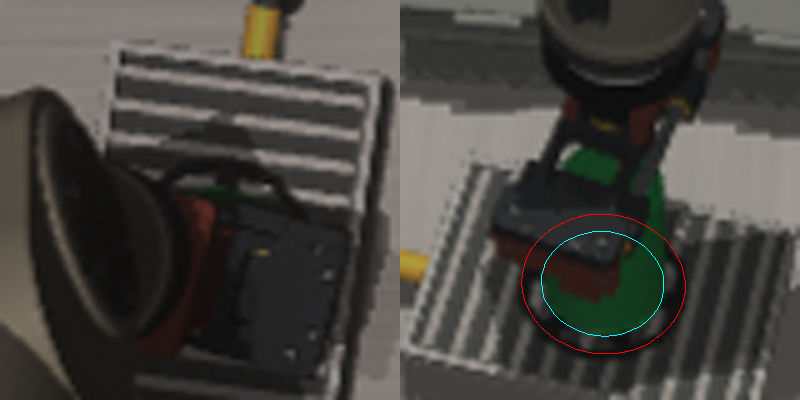

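The side crop shows the cup centred on the lowered plate, with the rim ellipse at about (603,283) matching the pressed height. The finders put the rim at z≈0.064 and the foot at 0.1575. It has been held on the stop for over 3 s with steady force.

```bash
python3 -c "
from station import bot; print(bot.hand_in())"
```

```text
the job is handed in; nothing more can be done
None
```

I rinsed the green tumbler and handed the job in at about 21 s, with the gripper still holding it upside down on the fully pressed valve plate.

- **Press:** The cup met the plate about where predicted. The force rose with the spring to about 8 N, then steeply at a tool height of 0.1038 m, about 12 mm below contact, so the plate is on its stop. It peaked near 24 N on the stop. I eased off to about 19 N and held it there for more than 3.5 s.
- **Last checks:** Tool position and finger opening (63 mm) stayed steady during the hold. The cameras put the rim at about 0.064 m and the foot at 0.1575 m, which fits the pressed plate at 0.063 m. Some readings were off: the position estimates for rim and plate centre scattered by 3–6 mm, and the side camera put the plate at 0.057 m. I trusted the steep rise in force and the tool height instead.
- **Other ware:** Nothing else was touched. The side picture after the lift showed the mug, bowl, both lids and the blue cup in place. I did not take a full-scene picture at the end.

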